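# Assemble the two L-pieces of an embedding mould in their tray

### The arm

A 6-joint arm with a two-finger parallel gripper is mounted at the origin on a cart in front of the work surface, level with it; the furniture and walls round the work are solid. World frame = base frame: x ahead of the robot, y to its left, z up, the work surface at z = 0. Lengths are in m, angles in rad, forces in N, time in s.
With the tool pointing down it reaches from about 0.325 to 0.875 m from the base axis. Payload 4.4 kg.
Tool frame: the origin (TCP) lies between the finger pads; the fingertips stand 25 mm ahead of it and the grasp point (between the pads) lies 6 mm ahead of it (env.tips_ahead is the distance from the TCP to the fingertips, in m); z points along the fingers, y is the line along which they close (so a half turn about z gives the same grasp; the last joint's range is limited). The gripper opens to 85 mm and grips with 20 to 120 N. Pads are 22 mm wide; open, the fingers measure 114 mm over their backs; the gripper's body (76 mm by 85 mm) begins 54 mm behind the grasp point. The pads swing forward as they close: fully open they stand 13 mm farther back than shut.
Start: joints at [1.069, 0.207, 1.542, -0, 1.393, -0.15], TCP at [0.198, 0.54, 0.256] pointing down, gripper open.
Joint ranges: [-2.73, 2.73], [-0.86, 2.22], [0.23, 2.46], [-1.11, 4.25], [0.08, 2.63], [-2.82, 2.82]. Speed limits (rad/s): [2.79, 2.79, 3.14, 3.14, 3.14, 3.14].

### API

Orientations are given as a unit quaternion [x, y, z, w].
In Python, from bench import env gives the robot as it stands.
- The arm moves only by the tool drive_tool, never from a script. Its argument "rows" is a list of rows, each a list of 7 numbers: the gripper's target within -1 to 1 (fully open at 1, half-way at 0, shut at -1), then the shift along the tool's x, y, z in cm, then the turn, a rotation vector about the tool's x, y, z in degrees. A call has 1 to 12 rows; each row shifts and turns the commanded pose from where the row before left it, along the tool's axes as they then stand; what a row does not reach is not made up. A row lasts 1/12 s, in which the tool goes at most 41.7 mm and 7.16 degrees, less where a joint would pass 70% of its speed; a pose out of reach is approached as far as the arm can. A call with a gripper value outside its range is refused whole. The fingers move at their own pace and stop on an object; the grip force is fixed at half the most. Time passes only in rows, so rows that do not move let the fingers close. It gives the time, the measured TCP pose, the force, the opening and the grip force at its end, in the units of the state.
- env.sense(): the state, without advancing time (a new reading comes with each control period).
- env.capture(name): name is "scene" or "top" or "wrist"; returns a dict with "img" (400x640x3 uint8, blue, green, red), "intrinsics" (3x3 intrinsics, pixels), "T" (4x4, takes a point from camera to world coordinates); the wrist camera has in their place "hand_eye" (4x4, takes a point from camera to tool coordinates, whose origin is the TCP and whose axes are the flange's). Camera axes: x right, y up, looking along -z (the intrinsics and any distortion apply to the point x, -y, -z); pixel columns grow to the right and rows downward; lengths in m; the calibration is good to about 2 mm. A picture is of the moment at which its call begins: read the wrist's pose just before it. There is no depth.
- env.sign_off(): hands the job in; it is judged then, once.
The state is a dict: "time_s": time; "q": joint angles; "qvel": joint speeds; "joint_torque": joint torques, N m; "position": TCP position; "orientation": TCP orientation; "force": force on the tool from outside, world axes, zero at the start; "moment": the same for the moment, N m; "finger_gap": finger opening in m; "grip_force": force on a finger pad.
Only numpy, scipy, OpenCV 4.12 (cv2) and the standard library are available. Lean on these libraries where they do the work, as an engineer would, in place of code of your own. Each camera call takes 0.05 s, during which the arm holds its last target. There are 200 camera calls.

### The job

Assemble the embedding mould: lower the aluminium L-piece with the toe into the steel tray, slide the toe under the tray's fixed lip until it is fully home against the lip and the long side wall, then fit the plain L-piece into the remaining space and press it down past the sprung pad until it too lies flat on the tray floor and the two close into a rectangle. Leave the pot, the dropper bottle and the cup standing where they are.

Things in the scene. Friction and masses are not known exactly. Their poses are not given: they have to be found in the camera images.
- mould_tray: Steel tray, fixed to the bench, 120 x 86 mm. Origin on the bench under its middle. In its frame (mm): inner floor z 6; pocket inside the rim x -58..50, y -37..37; rim 6 thick, top at z 14; its -x and y walls lean out by 2.5 above z 9.5 as a lead-in. Fixed lip at the +x end, sprung pad at the -x end. The two fitted L-pieces fill the pocket up to the lip round an open well at x -34..24, y -22..23.
- lip_edge (a point): Middle of the lower front edge of the tray's fixed lip (tray x 38, y 0, z 14 mm; tray axes). The lip covers the whole width of the pocket from tray x 38 to 50 (then the end wall); 8 mm are free beneath it, its top is at z 19. This edge stops the toe piece's short bar.
- pad_front (a point): Front of the sprung steel pad (tray x -55, y -4, z 7.2 mm when free), 16 mm wide, 3 mm out of the -x wall. Above this point its face slopes back, level with the wall at z 12.5. A piece pushed down on the slope wedges it back by 1 to 3 mm over its last 3 to 5 mm, taking some 4 to 15 N downwards. A block for its spring stands outside the wall: tray x -72, z 12.
- toe_piece_grip (a point): L-piece with a toe, aluminium, 40 mm high, 0.17 kg, upright on its flat underside. Point half-way up on the middle line of its long bar, near the balance point. From it (mm): long bar x -43..29, y -7..7, with a tongue x -49..-43, y -1..7 at its end; short bar x 15..29, y -51..-7. Grip the long bar across its 14 mm, fingertips 12 mm or more above the underside to clear the rim.
- toe_piece_toe (a point): Middle of the toe's front end on the same piece, 3 mm up. The toe stands out 10 mm from the short bar's outer face, is 40 mm wide and only 6 mm high, and goes under the lip. From the grip point it lies at x 39, y -28 mm.
- toe_piece_home (a point): Place in the tray (tray x 9, y 30, z 26 mm; the piece then reaches up to z 46) where toe_piece_grip is when home, axes alike: toe under the lip, short bar against the lip edge, long bar against the +y wall. It can be lowered in only some 14 mm short of this in x (within 4 mm) and 2 to 10 mm short in y; then push to +y and slide to +x till it stops.
- plain_piece_grip (a point): L-piece without a toe, aluminium, 40 mm high, 0.25 kg, upright on its flat underside. Point half-way up on the middle line of its thick short bar, near the balance point. From it (mm): thick bar x -11..11, y -28..44; thin long bar x 11..81.5, y -28..-14. Grip the thick bar across its 22 mm, fingertips 12 mm or more above the underside to clear the rim.
- plain_piece_step (a point): Middle, half-way up, of the corner cut out of the thick bar's far end (from the grip point x 3..11, y 35..44 mm, full height): the other piece's tongue lies in this step when both are fitted.
- plain_piece_home (a point): Place in the tray (tray x -45, y -8, z 26 mm) where plain_piece_grip is when home, axes alike; free only once the toe piece is home. Thick bar between the sprung pad and the end of the other's long bar, thin bar between the -y wall and the end of the other's short bar: 1 mm of play each way in y, up to 2 mm towards the pad in x, so it must be felt in, then pressed down onto the floor.
- sample_pot: Bystander: closed white sample pot, 46 mm wide, 66 mm high, standing behind the work; origin under its middle.
- dropper: Bystander: brown glass dropper bottle, 38 mm wide, 124 mm high, standing behind the work; origin under its middle.
- specimen_cup: Bystander: white lidded specimen cup, 48 mm wide, 60 mm high, standing behind the work; origin under its middle.
Things that resemble listed ones, but are neither listed nor needed, are in the scene too. What is shaped like the part that bears toe_piece_grip but blue or pink is not meant.

How it is judged:
On the way, in this order (a step that is already met when the one before it is completed fails the run):
1. the toe piece is fully home, flat on the floor, its toe under the lip (x of toe_piece_grip in the frame of mould_tray between 0.0065 and 0.0115 m and y of toe_piece_grip in the frame of mould_tray between 0.0275 and 0.0325 m and z of toe_piece_grip in the frame of mould_tray between 0.0245 and 0.0275 m and angle between the x axis of toe_piece_grip and the x axis of mould_tray, either way round below 0.06 rad and angle between toe_piece_grip's own z axis and vertical below 0.05 rad), for 0.2 s.
2. the plain piece is pressed home beside it (x of plain_piece_grip in the frame of mould_tray between -0.0475 and -0.0425 m and y of plain_piece_grip in the frame of mould_tray between -0.0105 and -0.0055 m and z of plain_piece_grip in the frame of mould_tray between 0.0245 and 0.0275 m and angle between the x axis of plain_piece_grip and the x axis of mould_tray, either way round below 0.06 rad and angle between plain_piece_grip's own z axis and vertical below 0.05 rad), for 0.2 s.
At the end, for the whole second after the job is handed in: Both L-pieces lie flat on the tray floor (within 1.5 mm of height, upright within 0.05 rad), each within 2.5 mm in x and y and 0.06 rad in yaw of its one home place in the tray, the toe under the lip, released and at rest (all of step 1 and all of step 2 and linear speed of each of toe_piece, plain_piece below 0.01 m/s); the robot touches nothing.
It fails at once if the closed white sample pot is moved more than 20 mm or tipped (distance of sample_pot from where it was at the start of the episode above 0.02 m or angle between sample_pot's own z axis and vertical above 0.3 rad).
It fails at once if the brown glass dropper bottle is moved more than 20 mm or tipped (distance of dropper from where it was at the start of the episode above 0.02 m or angle between dropper's own z axis and vertical above 0.3 rad).
It fails at once if the white lidded specimen cup is moved more than 20 mm or tipped (distance of specimen_cup from where it was at the start of the episode above 0.02 m or angle between specimen_cup's own z axis and vertical above 0.3 rad).
It also fails if it takes over 64 s, if anything falls off the work surface, if the arm or the gripper's body presses on something with over 40 N, if the wrist force passes 120 N, or if a joint passes its speed limit or range.

## Working session

There is one attempt and no reset: what is moved stays moved. The work goes in short steps, Python scripts to look and compute and a tool call to move; the robot and the scene stay as the last step left them, time stands still between calls to the robot, and variables do not carry over. Pictures are saved under pics/ and viewed, at most 10 in all, crops included, and the job is handed in when it is done.

Besides the shell and the picture viewer there is one more tool, called after "Request:" as name(argument=value, ...) on one line, values as JSON. drive_tool: Moves the arm, as the interface text tells. Its arguments: {"type":"object","properties":{"rows":{"type":"array","items":{"type":"array","items":{"type":"number"}}}},"required":["rows"]}

```bash
ls; mkdir -p pics
python3 - <<'E'
from bench import env
import cv2,numpy as np
s=env.sense();print(s)
for n in("scene","top"):
    c=env.capture(n);cv2.imwrite(f"pics/{n}0.png",c["img"]);print(n,c["intrinsics"],c["T"],[k for k in c])
    np.savez(f"{n}0.npz",**{k:c[k] for k in("img","intrinsics","T")})
E
```

```text
pics
{'time_s': 0.0, 'q': array([ 1.06849337e+00,  2.07400380e-01,  1.54297293e+00,  1.34128084e-05,
        1.39353320e+00, -1.50525556e-01]), 'qvel': array([-0.00015524,  0.00090326, -0.00059525,  0.00065809,  0.00070739,
       -0.00051206]), 'joint_torque': array([-2.70804749e-04, -3.83053100e+01, -2.91590238e+01, -2.50984713e-04,
        1.07959681e-02, -8.91920308e-06]), 'position': array([0.19779812, 0.53914573, 0.25512786]), 'orientation': array([ 1.74984250e-01,  9.84570553e-01, -1.09372186e-03, -3.77218225e-04]), 'force': array([-0.22241324, -0.2015851 ,  0.21059334]), 'moment': array([-0.03692728,  0.00582191,  0.00819372]), 'grip_force': 0.0, 'finger_gap': 0.08549288490296802}
scene [[374.74810485   0.         316.64345253]
 [  0.         374.74810485 197.25275168]
 [  0.           0.           1.        ]] [[ 0.89099539  0.24402494 -0.38285642  0.17009816]
 [-0.45382994  0.50260584 -0.73581639 -0.57803367]
 [ 0.01286832  0.82936072  0.55856531  0.63548473]
 [ 0.          0.          0.          1.        ]] ['img', 'intrinsics', 'T']
top [[380.35767385   0.         319.3852663 ]
 [  0.         380.35767385 191.73466673]
 [  0.           0.           1.        ]] [[ 0.00224799  0.98319062 -0.18256821  0.34882988]
 [-0.99999535  0.00183432 -0.00243465  0.15609303]
 [-0.00205884  0.18257284  0.98319018  1.05496044]
 [ 0.          0.          0.          1.        ]] ['img', 'intrinsics', 'T']
```

View pics/scene0.png

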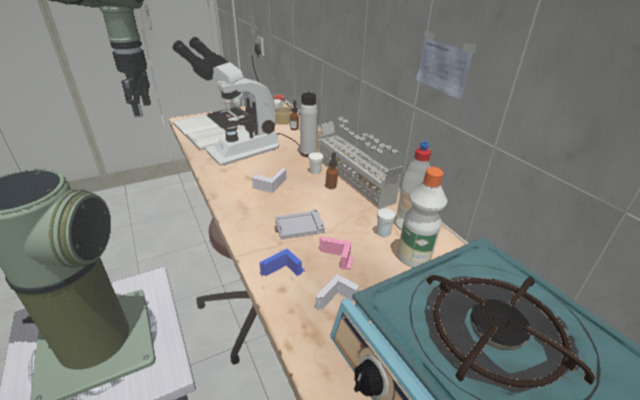

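View pics/top0.png

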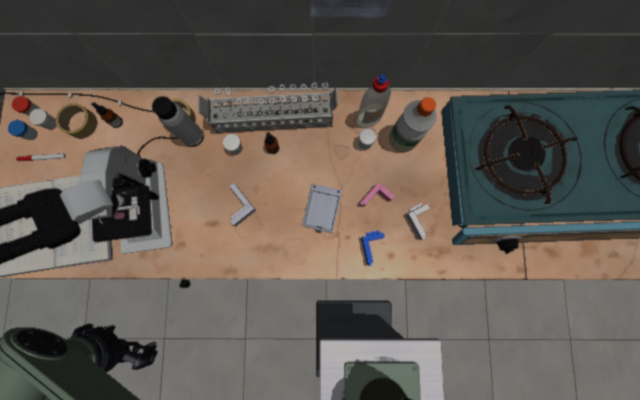

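Scene view: the tray is at about (300,224), with silver L-pieces at (268,180) and (336,290); the blue and pink ones are decoys. Top view: tray (322,208), silver L's at (242,204) and (419,220). I'll zoom in next.

Run:
```python
import cv2,numpy as np
a=cv2.imread("pics/top0.png")
f=lambda r,c,h,w,s:cv2.resize(a[r:r+h,c:c+w],None,fx=s,fy=s,interpolation=cv2.INTER_CUBIC)
o=np.zeros((600,800,3),np.uint8)
o[:300,:400]=f(177,222,50,50,6)[:, :300].shape and cv2.copyMakeBorder(f(177,217,50,50,6),0,0,0,100,0)
o[:300,400:700]=f(197,392,50,50,6)
o[300:,:400]=f(180,290,60,80,5)[:300,:400]
b=cv2.imread("pics/scene0.png")
o[300:600,400:800]=cv2.resize(b[203:248,270:330],None,fx=6.6667,fy=6.6667,interpolation=cv2.INTER_CUBIC)
cv2.imwrite("pics/z1.png",o)
```

```text
(no output)
```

View pics/z1.png

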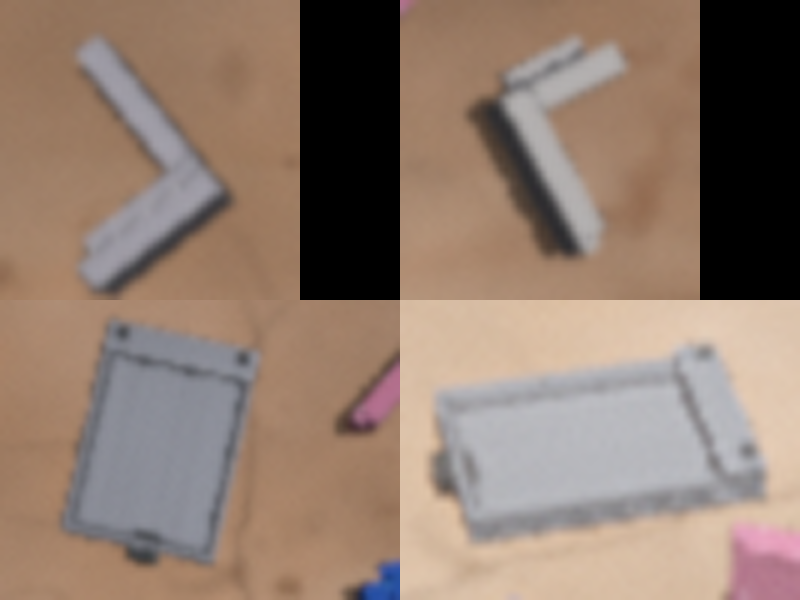

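Composite view: the plain piece (left) has its corner at crop (222,190), thin tip at (92,45) and step end at (90,270). The toe piece (right) has its corner at (503,95), toe on its upper side, and tongue at (590,245). The tray lip is at the image top, and the pad block is at the bottom (143,552).

```bash
cat > h.py <<'E'
import numpy as np,cv2
from scipy.spatial.transform import Rotation as R
def ray(uv,K,T,z):
    uv=np.atleast_2d(uv).astype(float); z=np.broadcast_to(z,len(uv))
    d=np.c_[(uv[:,0]-K[0,2])/K[0,0],-(uv[:,1]-K[1,2])/K[1,1],-np.ones(len(uv))]@T[:3,:3].T
    return T[:3,3]+d*((z-T[2,3])/d[:,2])[:,None]
def rigid(p,w):
    p=np.array(p,float);w=np.array(w,float)[:,:2];pc=p.mean(0);wc=w.mean(0);a=p-pc;b=w-wc
    th=np.arctan2((a[:,0]*b[:,1]-a[:,1]*b[:,0]).sum(),(a*b).sum())
    r=np.array([[np.cos(th),-np.sin(th)],[np.sin(th),np.cos(th)]])
    t=wc-r@pc; return t,np.degrees(th),np.linalg.norm(p@r.T+t-w,axis=1)*1e3
def wristT(s,he):
    T=np.eye(4);T[:3,:3]=R.from_quat(s["orientation"]).as_matrix();T[:3,3]=s["position"];return T@he
E
python3 - <<'E'
from h import *
c=np.load("top0.npz");K,T=c["intrinsics"],c["T"]
f=lambda o,s,X0,Y0,pts:[(o[0]+(x-X0)/s-.5+.5/s,o[1]+(y-Y0)/s-.5+.5/s) for x,y in pts]
def go(n,uv,z,p):
    w=ray(uv,K,T,z);print(n,*rigid(np.array(p)/1e3,w))
go("plain",f((217,177),6,0,0,[(222,192),(80,55),(105,40),(97,288)]),.04,[(-11,-28),(81.5,-14),(81.5,-28),(-11,44)])
go("toe",f((392,197),6,400,0,[(503,95),(578,250),(612,42),(627,68)]),.04,[(29,7),(-49,7),(29,-51),(15,-51)])
go("tray",f((290,180),5,0,300,[(112,318),(258,350),(65,528),(212,562)]),[.019,.019,.014,.014],[(56,43),(56,-43),(-64,43),(-64,-43)])
w=ray([(367,146),(271,150),(232,150)],K,T,[.06,.06,.066]);print(w)
from bench import env
k=env.capture("wrist");print(k["intrinsics"],k["hand_eye"],R.from_quat(env.sense()["orientation"]).as_matrix().round(3))
E
```

```text
plain [0.48142526 0.36292785] 38.51959718383032 [1.62986481 0.65309289 2.29700664 2.23421504]
toe [ 0.4584502  -0.09815025] 24.77224261462913 [1.97009067 1.37516298 1.17026637 0.57775292]
tray [0.50186674 0.15060415] -12.444301566268148 [1.3672363  1.63827042 1.95540011 1.60571224]
[[0.6603784  0.02930006 0.06      ]
 [0.64865508 0.29026219 0.06      ]
 [0.64667558 0.39481556 0.066     ]]
[[351.36088902   0.         319.3638385 ]
 [  0.         351.36088902 197.04539928]
 [  0.           0.           1.        ]] [[-6.78991894e-04  9.45544497e-01  3.25492156e-01  8.43918169e-02]
 [ 9.99999212e-01  9.85815895e-04 -7.77719006e-04  2.99994961e-04]
 [-1.05624327e-03  3.25491371e-01 -9.45544421e-01 -1.17857131e-01]
 [ 0.00000000e+00  0.00000000e+00  0.00000000e+00  1.00000000e+00]] [[-0.939  0.345 -0.001]
 [ 0.345  0.939 -0.002]
 [ 0.    -0.002 -1.   ]]
```

Request:
drive_tool(rows=[[1, -3.5, -2.15, 0.7, 0, 0, 0], [1, -3.5, -2.15, 0.7, 0, 0, 0], [1, -3.5, -2.15, 0.7, 0, 0, 0], [1, -3.5, -2.15, 0.7, 0, 0, 0], [1, -3.5, -2.15, 0.7, 0, 0, 0], [1, -3.5, -2.15, 0.7, 0, 0, 0], [1, -3.5, -2.15, 0.7, 0, 0, 0], [1, -3.5, -2.15, 0.7, 0, 0, 0], [1, -3.5, -2.15, 0.7, 0, 0, 0], [1, -3.5, -2.15, 0.7, 0, 0, 0], [1, -3.5, -2.15, 0.7, 0, 0, -3.8], [1, -3.5, -2.15, 0.7, 0, 0, -3.8]])

```text
time_s: 1.15
position: [0.506, 0.1526, 0.1717]
orientation: [0.108, 0.994, -0.0, -0.0]
force: [1.2, 0.5, -0.6]
finger_gap: 0.0859
grip_force: 0.0
```

Request:
drive_tool(rows=[[1, 0, 0, 0, 0, 0, 0], [1, 0, 0, 0, 0, 0, 0], [1, 0, 0, 0, 0, 0, 0]])

```text
time_s: 1.4
position: [0.505, 0.1547, 0.1718]
orientation: [0.11, 0.994, 0.0, -0.001]
force: [-0.6, -0.0, 0.4]
finger_gap: 0.0855
grip_force: 0.0
```

```bash
cat >> h.py <<'E'
def phi(s):
    m=R.from_quat(s["orientation"]).as_matrix();return np.degrees(np.arctan2(m[1,0],m[0,0]))
def shoot(n):
    from bench import env
    s=env.sense();k=env.capture("wrist");T=wristT(s,k["hand_eye"]);cv2.imwrite(f"pics/{n}.png",k["img"])
    np.savez(n+".npz",img=k["img"],K=k["intrinsics"],T=T);print(s["position"].round(4),round(phi(s),2),s["time_s"],s["force"].round(1));return k["img"],k["intrinsics"],T
def plan(xyz,ph):
    from bench import env
    s=env.sense();m=R.from_quat(s["orientation"]).as_matrix();d=(phi(s)-ph+180)%360-180
    t=R.from_euler("z",ph,degrees=True).as_matrix()@np.diag([1,-1,-1])
    print("pos",s["position"].round(4),"phi",round(phi(s),2),"shift cm",(m.T@(np.array(xyz)-s["position"])*100).round(2),"turn",np.degrees(R.from_matrix(m.T@t).as_rotvec()).round(2),"F",s["force"].round(1),"gap",round(s["finger_gap"],4),"t",s["time_s"])
E
python3 - <<'E'
from h import *
shoot("w1")
E
```

```text
[0.505  0.1547 0.1718] 167.37 1.4 [-0.6 -0.   0.4]
```

View pics/w1.png

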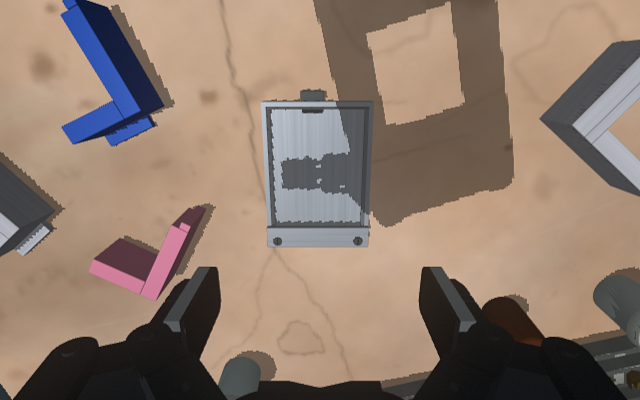

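Wrist view: the tray spans from (264,102) to (373,247) with its lip at the bottom and pad block at the top (313,95). The plain piece is partly in view at right (600,115), and the toe piece is at far left (20,220).

```bash
cat > tray.py <<'E'
from h import *
def tray(img,K,T,box):
    x0,y0,x1,y1=box
    b=img.astype(float);m=((b[...,2]-b[...,0])<18).astype(np.uint8); mm=np.zeros_like(m);mm[y0:y1,x0:x1]=m[y0:y1,x0:x1]
    n,l,st,_=cv2.connectedComponentsWithStats(mm);i=1+st[1:,4].argmax();m=l==i;print("bbox",st[i])
    X,Y,W,H=st[i,:4]
    r=np.arange(Y+25,Y+H-35);L=[];Rr=[]
    for v in r:
        c=np.flatnonzero(m[v]);L.append((c[0]-.5,v));Rr.append((c[-1]+.5,v))
    cs=[c for c in range(X+12,X+W-12)];B=[(c,np.flatnonzero(m[:,c])[-1]+.5) for c in cs]
    U=[(c,np.flatnonzero(m[:,c])[0]-.5) for c in cs if abs(c-X-W/2)>22]
    o={}
    for nme,p,z in(("L",L,.014),("R",Rr,.014),("B",B,.019),("U",U,0)):
        w=ray(p,K,T,z)[:,:2];vx,vy,x,y=cv2.fitLine(w.astype(np.float32),cv2.DIST_HUBER,0,1e-4,1e-4).ravel();o[nme]=(np.array([x,y]),np.array([vx,vy]))
        print(nme,np.degrees(np.arctan2(vy,vx)).round(2))
    d=o["R"][1]; d=d*np.sign(d[0]); e=o["L"][1]*np.sign(o["L"][1][0]); d=(d+e);d/=np.linalg.norm(d);nrm=np.array([-d[1],d[0]])
    yl,yr=(o["L"][0]@nrm,o["R"][0]@nrm);xb,xu=o["B"][0]@d,o["U"][0]@d
    print("width",yr-yl,"length",xb-xu)
    c=nrm*(yl+yr)/2+d*((xb-.056)+(xu+.064))/2
    print("tray",c.round(4),"yaw",np.degrees(np.arctan2(d[1],d[0])).round(2));return c,d
if __name__=="__main__":
    c=np.load("w1.npz");tray(c["img"],c["K"],c["T"],(240,80,400,270))
E
python3 tray.py; python3 -c "
from h import *
plan((0.46,-0.08,0.17),204.8)"
```

```text
bbox [  261    90   113   157 15780]
L -12.76
R -12.56
B 77.3
U 77.32
width 0.086146966 length 0.11956215
tray [0.5024 0.1541] yaw -12.66
pos [0.5048 0.1553 0.1721] phi 167.46 shift cm [ -0.74 -23.94   0.2 ] turn [ 3.000e-02 -6.000e-02 -3.734e+01] F [0.5 0.2 0.1] gap 0.0853 t 1.45
```

Request:
drive_tool(rows=[[1, -0.15, -3.67, 0, 0, 0, 0], [1, -0.15, -3.67, 0, 0, 0, 0], [1, -0.15, -3.67, 0, 0, 0, 0], [1, -0.15, -3.67, 0, 0, 0, 0], [1, -0.15, -3.67, 0, 0, 0, 0], [1, -0.15, -3.67, 0, 0, 0, 0], [1, -0.15, -3.67, 0, 0, 0, -6.2], [1, 0, 0, 0, 0, 0, -6.2], [1, 0, 0, 0, 0, 0, -6.2], [1, 0, 0, 0, 0, 0, -6.2], [1, 0, 0, 0, 0, 0, -6.2], [1, 0, 0, 0, 0, 0, -6.2]])

```text
time_s: 2.45
position: [0.4599, -0.0961, 0.1726]
orientation: [-0.216, 0.976, 0.0, 0.0]
force: [-0.7, 0.2, -0.3]
finger_gap: 0.0854
grip_force: 0.0
```

Request:
drive_tool(rows=[[1, 0, 0, 0, 0, 0, 0], [1, 0, 0, 0, 0, 0, 0], [1, 0, 0, 0, 0, 0, 0]])

```text
time_s: 2.7
position: [0.4601, -0.0968, 0.1725]
orientation: [-0.212, 0.977, -0.0, 0.0]
force: [-1.0, -0.2, 0.3]
finger_gap: 0.0854
grip_force: 0.0
```

Run:
```python
from h import *
shoot("w2")
```

```text
[ 0.4601 -0.0968  0.1725] -155.49 2.7 [-1.  -0.2  0.3]
```

View pics/w2.png

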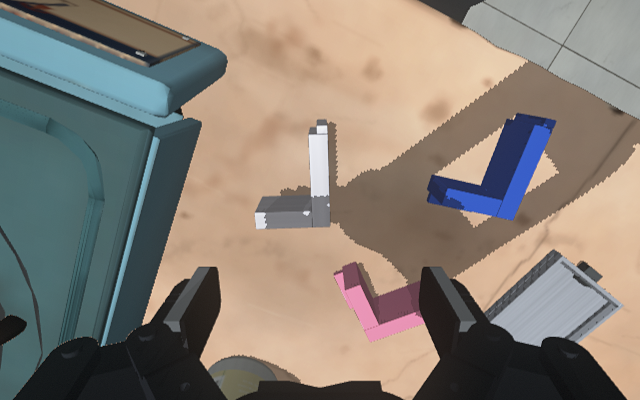

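The toe piece is seen from above: long bar at u 309–330, v 122–228, tongue at the top, and short bar reaching left to u 255. Its silhouette edges on the right, bottom and left belong to the top face.

```bash
cat > toe.py <<'E'
from h import *
c=np.load("w2.npz");img,K,T=c["img"],c["K"],c["T"]
b=img.astype(float);m=((b[...,2]-b[...,0])<18).astype(np.uint8);m2=np.zeros_like(m);m2[105:245,240:345]=m[105:245,240:345]
n,l,st,_=cv2.connectedComponentsWithStats(m2);i=1+st[1:,4].argmax();m=l==i;print(st[i])
for v in range(116,236,8):
    q=np.flatnonzero(m[v]);print(v,(q[0],q[-1]) if len(q) else None,end=";")
print()
for u in range(252,336,6):
    q=np.flatnonzero(m[:,u]);print(u,(q[0],q[-1]) if len(q) else None,end=";")
print()
rt=[(np.flatnonzero(m[v])[-1]+.5,v) for v in range(140,220)]
lf=[(np.flatnonzero(m[v])[0]-.5,v) for v in range(140,180)]
bt=[(u,np.flatnonzero(m[:,u])[-1]+.5) for u in range(262,325)]
le=[(np.flatnonzero(m[v])[0]-.5,v) for v in range(214,225)]
o={}
for k,p in(("rt",rt),("lf",lf),("bt",bt),("le",le)):
    w=ray(p,K,T,.04)[:,:2];vx,vy,x,y=cv2.fitLine(w.astype(np.float32),cv2.DIST_HUBER,0,1e-4,1e-4).ravel()
    a=np.degrees(np.arctan2(vy,vx));o[k]=np.array([x,y]);print(k,a.round(2))
    if k=="rt":yaw=a%180
    if k=="bt":yaw2=(a+90)%180
ya=np.radians((yaw+yaw2)/2);d=np.array([np.cos(ya),np.sin(ya)]);n=np.array([-d[1],d[0]])
print("y from rt,lf,le",o["rt"]@n-.007,o["lf"]@n+.007,o["le"]@n+.051,"x",o["bt"]@d-.029)
y=(o["rt"]@n-.007+o["lf"]@n+.007)/2;g=n*y+d*(o["bt"]@d-.029)
print("grip",g,"yaw",np.degrees(ya))
p=g-.005*d;plan((p[0],p[1],.040),180+np.degrees(ya))
E
python3 toe.py
```

```text
[ 255  119   75  110 3721]
116 None;124 (np.int64(317), np.int64(326));132 (np.int64(309), np.int64(327));140 (np.int64(308), np.int64(327));148 (np.int64(309), np.int64(327));156 (np.int64(309), np.int64(328));164 (np.int64(310), np.int64(328));172 (np.int64(310), np.int64(328));180 (np.int64(310), np.int64(328));188 (np.int64(310), np.int64(328));196 (np.int64(269), np.int64(329));204 (np.int64(259), np.int64(329));212 (np.int64(255), np.int64(329));220 (np.int64(255), np.int64(329));228 (np.int64(256), np.int64(269));
252 None;258 (np.int64(205), np.int64(228));264 (np.int64(197), np.int64(228));270 (np.int64(196), np.int64(227));276 (np.int64(196), np.int64(227));282 (np.int64(196), np.int64(227));288 (np.int64(196), np.int64(227));294 (np.int64(195), np.int64(227));300 (np.int64(195), np.int64(227));306 (np.int64(195), np.int64(226));312 (np.int64(127), np.int64(226));318 (np.int64(120), np.int64(226));324 (np.int64(119), np.int64(226));330 None;
rt 26.59
lf 26.03
bt -63.54
le 27.39
y from rt,lf,le -0.29113242 -0.29108202 -0.2908352 x 0.36589718
grip [ 0.45738548 -0.09707035] yaw 26.523672
pos [ 0.4601 -0.097   0.1724] phi -155.49 shift cm [ 0.75  0.09 13.24] turn [-0.01  0.01 -2.01] F [-0.4 -0.4  0.9] gap 0.0856 t 2.75
```

Request:
drive_tool(rows=[[1, 0.75, 0.1, 0.5, 0, 0, -2], [1, 0, 0, 3.5, 0, 0, 0], [1, 0, 0, 3.5, 0, 0, 0], [1, 0, 0, 2.5, 0, 0, 0], [1, 0, 0, 1.7, 0, 0, 0], [1, 0, 0, 1, 0, 0, 0], [1, 0, 0, 0.5, 0, 0, 0], [1, 0, 0, 0, 0, 0, 0], [1, 0, 0, 0, 0, 0, 0]])

```text
time_s: 3.5
position: [0.4537, -0.1003, 0.0411]
orientation: [-0.229, 0.973, -0.0, 0.001]
force: [-0.4, -0.7, 1.2]
finger_gap: 0.0855
grip_force: 0.0
```

Request:
drive_tool(rows=[[-1, 0, 0, 0, 0, 0, 0], [-1, 0, 0, 0, 0, 0, 0], [-1, 0, 0, 0, 0, 0, 0], [-1, 0, 0, 0, 0, 0, 0], [-1, 0, 0, 0, 0, 0, 0], [-1, 0, 0, 0, 0, 0, 0], [-1, 0, 0, 0, 0, 0, 0], [-1, 0, 0, 0, 0, 0, 0], [-1, 0, 0, 0, 0, 0, 0], [-1, 0, 0, 0, 0, 0, 0]])

```text
time_s: 4.33
position: [0.4533, -0.1002, 0.0407]
orientation: [-0.23, 0.973, -0.0, 0.0]
force: [0.1, -0.5, 5.3]
finger_gap: 0.0129
grip_force: 59.2
```

Run:
```python
from h import *
plan((0,0,.14),0)
```

```text
pos [ 0.4533 -0.1002  0.0407] phi -153.46 shift cm [36.07 29.21 -9.97] turn [-5.0000e-02 -4.0000e-02 -1.5346e+02] F [ 0.1 -0.5  5.3] gap 0.0129 t 4.3333
```

Request:
drive_tool(rows=[[-1, 0, 0, -1, 0, 0, 0], [-1, 0, 0, -3, 0, 0, 0], [-1, 0, 0, -3, 0, 0, 0], [-1, 0, 0, -2, 0, 0, 0], [-1, -2.06, 2.88, 0, 0, 0, 0], [-1, -2.06, 2.88, 0, 0, 0, 0], [-1, -2.06, 2.88, 0, 0, 0, 0], [-1, -2.06, 2.88, 0, 0, 0, 0], [-1, -2.06, 2.88, 0, 0, 0, 0], [-1, -2.06, 2.88, 0, 0, 0, 0], [-1, -2.06, 2.88, 0, 0, 0, 0], [-1, -2.06, 2.88, 0, 0, 0, 0]])

```text
time_s: 5.33
position: [0.4965, 0.1814, 0.13]
orientation: [-0.23, 0.973, -0.0, -0.001]
force: [0.2, -0.2, -0.6]
finger_gap: 0.0128
grip_force: 58.8
```

Request:
drive_tool(rows=[[-1, 0, 0, 0, 0, 0, 5], [-1, 0, 0, 0, 0, 0, 6], [-1, 0, 0, 0, 0, 0, 6], [-1, 0, 0, 0, 0, 0, 6], [-1, 0, 0, 0, 0, 0, 6], [-1, 0, 0, 0, 0, 0, 6], [-1, 0, 0, 0, 0, 0, 4.2], [-1, 0, 0, 0, 0, 0, 0], [-1, 0, 0, 0, 0, 0, 0], [-1, 0, 0, 0, 0, 0, 0]])

```text
time_s: 6.17
position: [0.497, 0.1797, 0.1301]
orientation: [0.109, 0.994, -0.0, -0.0]
force: [-0.6, 0.0, -1.4]
finger_gap: 0.0126
grip_force: 59.0
```

Run:
```python
from h import *
plan((0.4979,.1797,.07),167.34)
shoot("w3")
```

```text
pos [0.497  0.1797 0.1301] phi 167.43 shift cm [-0.09  0.02  6.01] turn [-0.02 -0.04  0.09] F [-0.6  0.  -1.4] gap 0.0126 t 6.1667
[0.497  0.1797 0.1301] 167.43 6.1667 [-0.6  0.  -1.4]
```

View pics/w3.png

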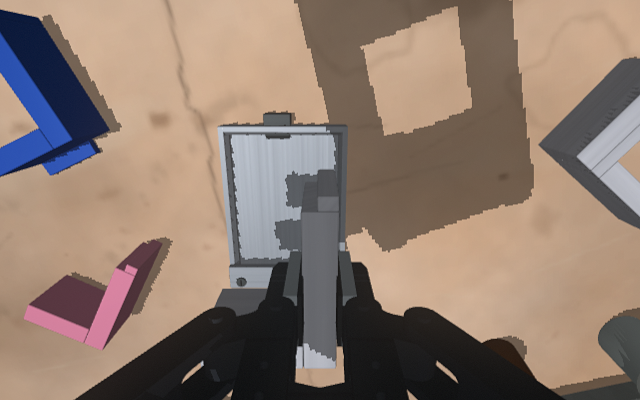

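The toe piece is gripped squarely and lies parallel to the tray, with its tongue at (327,175) inside the +y wall. Lowering it.

Request:
drive_tool(rows=[[-1, -0.09, 0, 1.5, 0, 0, 0], [-1, 0, 0, 2.5, 0, 0, 0], [-1, 0, 0, 1.5, 0, 0, 0], [-1, 0, 0, 0.8, 0, 0, 0], [-1, 0, 0, 0.4, 0, 0, 0], [-1, 0, 0, 0.3, 0, 0, 0], [-1, 0, 0, 0.3, 0, 0, 0], [-1, 0, 0, 0.3, 0, 0, 0], [-1, 0, 0, 0.3, 0, 0, 0], [-1, 0, 0, 0, 0, 0, 0]])

```text
time_s: 7.05
position: [0.4983, 0.1796, 0.0512]
orientation: [0.11, 0.994, -0.0, 0.0]
force: [0.1, 0.0, -1.6]
finger_gap: 0.0126
grip_force: 59.0
```

Request:
drive_tool(rows=[[-1, 0, 0, 0.15, 0, 0, 0], [-1, 0, 0, 0.15, 0, 0, 0], [-1, 0, 0, 0.1, 0, 0, 0], [-1, 0, 0, 0.1, 0, 0, 0], [-1, 0, 0, 0, 0, 0, 0]])

```text
time_s: 7.47
position: [0.4983, 0.1796, 0.0467]
orientation: [0.11, 0.994, -0.0, -0.0]
force: [-1.5, -0.5, 3.2]
finger_gap: 0.0128
grip_force: 59.5
```

Request:
drive_tool(rows=[[-1, 0, 0.2, 0, 0, 0, 0], [-1, 0, 0.15, 0, 0, 0, 0], [-1, 0, 0.1, 0, 0, 0, 0], [-1, 0, 0.1, 0, 0, 0, 0], [-1, 0, 0, 0, 0, 0, 0]])

```text
time_s: 7.88
position: [0.5, 0.1847, 0.0467]
orientation: [0.11, 0.994, -0.0, 0.001]
force: [-1.1, -4.4, 4.5]
finger_gap: 0.0125
grip_force: 59.9
```

```bash
cat > tp.py <<'E'
from h import *
from bench import env
s=env.sense();a=np.radians(-12.66);d=np.array([np.cos(a),np.sin(a)]);n=np.array([-d[1],d[0]])
p=s["position"][:2]-[.5024,.1541];f=s["force"]
print("TCP tray mm",(p@d*1e3).round(1),(p@n*1e3).round(1),(s["position"][2]*1e3).round(1),"phi",phi(s).round(2),"F tray",(f[:2]@d).round(1),(f[:2]@n).round(1),f[2].round(1),"M",s["moment"].round(2),"gap",s["finger_gap"].round(4),s["time_s"])
E
python3 tp.py
```

```text
Traceback (most recent call last):
  File "tp.py", line 5, in <module>
    print("TCP tray mm",(p@d*1e3).round(1),(p@n*1e3).round(1),(s["position"][2]*1e3).round(1),"phi",phi(s).round(2),"F tray",(f[:2]@d).round(1),(f[:2]@n).round(1),f[2].round(1),"M",s["moment"].round(2),"gap",s["finger_gap"].round(4),s["time_s"])
                                                                                                                                                                                                                ^^^^^^^^^^^^^^^^^^^^^
AttributeError: 'float' object has no attribute 'round'
```

Request:
drive_tool(rows=[[-1, 0, 0.1, 0, 0, 0, 0], [-1, 0, 0, 0, 0, 0, 0], [-1, 0, 0, 0, 0, 0, 0]])

```text
time_s: 8.13
position: [0.5001, 0.1848, 0.0467]
orientation: [0.11, 0.994, -0.001, 0.0]
force: [-1.0, -7.2, 6.9]
finger_gap: 0.0131
grip_force: 60.2
```

```bash
sed -i 's/s\["finger_gap"\].round(4)/round(s["finger_gap"],4)/' tp.py;python3 tp.py
```

```text
TCP tray mm -9.0 29.4 46.7 phi 167.38 F tray 0.6 -7.2 6.9 M [-1.25  0.23  0.02] gap 0.0131 8.1333
```

Request:
drive_tool(rows=[[-1, -0.3, 0, 0, 0, 0, 0], [-1, -0.3, 0, 0, 0, 0, 0], [-1, -0.2, 0, 0, 0, 0, 0], [-1, -0.15, 0, 0, 0, 0, 0], [-1, -0.15, 0, 0, 0, 0, 0], [-1, 0, 0, 0, 0, 0, 0]])

```text
time_s: 8.63
position: [0.5008, 0.1847, 0.0469]
orientation: [0.11, 0.994, -0.001, -0.011]
force: [-28.7, 1.2, 35.5]
finger_gap: 0.0128
grip_force: 64.1
```

```bash
python3 tp.py
```

```text
TCP tray mm -8.2 29.5 46.9 phi 167.37 F tray -28.2 -5.1 35.5 M [-0.4   4.13  0.04] gap 0.0128 8.6333
```

Request:
drive_tool(rows=[[-1, 0.5, 0, 0, 0, 0, 0], [-1, 0.4, 0, -0.1, 0, 0, 0], [-1, 0, -0.05, 0, 0, 0, 0], [-1, 0, 0, 0, 0, 0, 0]])

```text
time_s: 8.97
position: [0.4998, 0.1847, 0.0468]
orientation: [0.11, 0.994, -0.001, -0.002]
force: [-4.3, -3.9, 4.8]
finger_gap: 0.0125
grip_force: 59.9
```

```bash
python3 tp.py
```

```text
TCP tray mm -9.2 29.3 46.8 phi 167.36 F tray -3.3 -4.8 4.8 M [-0.69  0.72  0.08] gap 0.0125 8.9667
```

Request:
drive_tool(rows=[[-1, 0, 0, -0.08, 0, 0, 0], [-1, 0, 0, 0, 0, 0, 0], [-1, -0.2, 0, 0, 0, 0, 0], [-1, -0.2, 0, 0, 0, 0, 0], [-1, 0, 0, 0, 0, 0, 0]])

```text
time_s: 9.38
position: [0.5043, 0.1837, 0.047]
orientation: [0.11, 0.994, -0.0, -0.002]
force: [-3.2, -3.1, -2.5]
finger_gap: 0.0126
grip_force: 59.1
```

```bash
python3 tp.py
```

```text
TCP tray mm -4.6 29.3 47.0 phi 167.33 F tray -2.5 -3.7 -2.5 M [-0.63  0.61  0.04] gap 0.0126 9.3833
```

Request:
drive_tool(rows=[[-1, -0.2, 0, 0, 0, 0, 0], [-1, -0.2, 0, 0, 0, 0, 0], [-1, -0.15, 0, 0, 0, 0, 0], [-1, -0.15, 0, 0, 0, 0, 0], [-1, 0, 0, 0, 0, 0, 0]])

```text
time_s: 9.8
position: [0.5114, 0.1822, 0.0471]
orientation: [0.11, 0.994, -0.0, -0.001]
force: [-3.0, -4.5, -3.1]
finger_gap: 0.0129
grip_force: 59.0
```

```bash
python3 tp.py
```

```text
TCP tray mm 2.6 29.3 47.1 phi 167.33 F tray -2.0 -5.1 -3.1 M [-0.73  0.57  0.09] gap 0.0129 9.8
```

Request:
drive_tool(rows=[[-1, -0.15, 0, 0, 0, 0, 0], [-1, -0.1, 0, 0, 0, 0, 0], [-1, -0.1, 0, 0, 0, 0, 0], [-1, 0, 0, 0, 0, 0, 0]])

```text
time_s: 10.13
position: [0.5127, 0.1819, 0.0471]
orientation: [0.11, 0.994, -0.0, -0.003]
force: [-8.6, -2.5, 2.8]
finger_gap: 0.0131
grip_force: 59.8
```

```bash
python3 tp.py
```

```text
TCP tray mm 4.0 29.4 47.1 phi 167.33 F tray -7.8 -4.3 2.8 M [-0.53  1.36 -0.02] gap 0.0131 10.1333
```

Request:
drive_tool(rows=[[-1, 0.15, 0, 0.1, 0, 0, 0], [-1, 0, 0, 0, 0, 0, 0], [-0.5, 0, 0, 0, 0, 0, 0], [-0.3, 0, 0, 0, 0, 0, 0], [-0.2, 0, 0, 0, 0, 0, 0], [-0.2, 0, 0, 0, 0, 0, 0], [-0.2, 0, 0, 0, 0, 0, 0], [-0.2, 0, 0, -0.5, 0, 0, 0], [0.5, 0, 0, -2.5, 0, 0, 0], [1, 0, 0, -3.5, 0, 0, 0], [1, 0, 0, -3.5, 0, 0, 0], [1, 0, 0, -2.5, 0, 0, 0]])

```text
time_s: 11.13
position: [0.5155, 0.1824, 0.1756]
orientation: [0.11, 0.994, 0.001, 0.002]
force: [0.6, -0.1, 0.0]
finger_gap: 0.0804
grip_force: 0.0
```

Run:
```python
from h import *
c=np.load("top0.npz")
shoot("w4")
plan((0.4814,.3629,.172),38.5+90)
```

```text
[0.5155 0.1824 0.1756] 167.34 11.1333 [ 0.6 -0.1  0. ]
pos [0.5188 0.1832 0.1809] phi 167.35 shift cm [ 7.6  16.71  0.89] turn [ 0.55  0.58 38.85] F [1.5 0.7 3.1] gap 0.085 t 11.1833
```

View pics/w4.png

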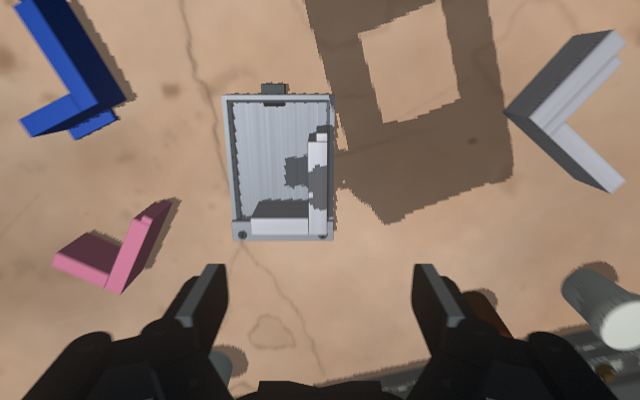

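The toe piece is in the tray with its short bar at the lip (282,225) and long bar along the +y wall (318,180). Next I'll go to the plain piece at right.

Request:
drive_tool(rows=[[1, 1.3, 2.8, 0.2, 0, 0, 0], [1, 1.3, 2.8, 0.2, 0, 0, 0], [1, 1.3, 2.8, 0.2, 0, 0, 0], [1, 1.3, 2.8, 0.2, 0, 0, 0], [1, 1.2, 2.8, 0.1, 0, 0, 0], [1, 1.2, 2.7, 0, 0, 0, 0], [1, 0, 0, 0, 0, 0, 6.5], [1, 0, 0, 0, 0, 0, 6.5], [1, 0, 0, 0, 0, 0, 6.5], [1, 0, 0, 0, 0, 0, 6.5], [1, 0, 0, 0, 0, 0, 6.5], [1, 0, 0, 0, 0, 0, 6.5]])

```text
time_s: 12.18
position: [0.4766, 0.3619, 0.1631]
orientation: [0.438, 0.899, 0.0, 0.0]
force: [0.2, -1.5, -0.5]
finger_gap: 0.0853
grip_force: 0.0
```

Request:
drive_tool(rows=[[1, 0, 0, 0, 0, 0, 0], [1, 0, 0, 0, 0, 0, 0], [1, 0, 0, 0, 0, 0, 0]])

```text
time_s: 12.43
position: [0.4767, 0.3617, 0.1631]
orientation: [0.435, 0.901, 0.0, 0.0]
force: [-0.0, -0.8, -0.3]
finger_gap: 0.0858
grip_force: 0.0
```

Run:
```python
from h import *
shoot("w5")
```

```text
[0.4767 0.3617 0.1631] 128.47 12.4333 [-0.  -0.8 -0.3]
```

View pics/w5.png

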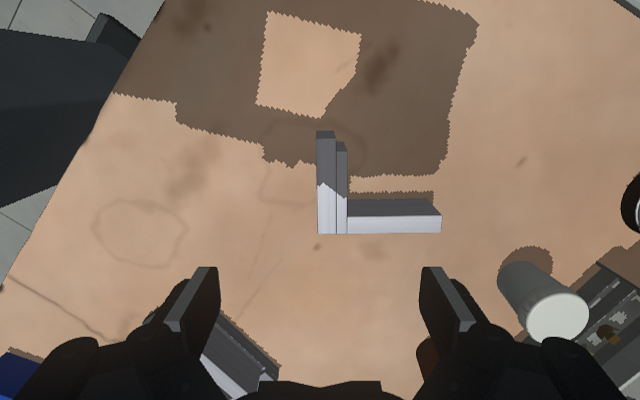

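The plain piece shows its thick bar at u 317–347, v 131–234 and thin bar reaching right to (441,233). The step is at the top right, around (342,145).

```bash
cat > plain.py <<'E'
from h import *
c=np.load("w5.npz");img,K,T=c["img"],c["K"],c["T"]
b=img.astype(float);m=((b[...,2]-b[...,0])<14).astype(np.uint8);m2=np.zeros_like(m);m2[122:244,308:450]=m[122:244,308:450]
n,l,st,_=cv2.connectedComponentsWithStats(m2);i=1+st[1:,4].argmax();m=l==i;print(st[i])
lf=[(np.flatnonzero(m[v])[0]-.5,v) for v in range(150,228)]
rt=[(np.flatnonzero(m[v])[-1]+.5,v) for v in range(155,178)]
bt=[(u,np.flatnonzero(m[:,u])[-1]+.5) for u in range(322,436)]
re=[(np.flatnonzero(m[v])[-1]+.5,v) for v in range(219,231)]
print([p[0] for p in lf[::12]],[p[0] for p in rt[::6]],[p[1] for p in bt[::16]],[p[0] for p in re[::4]])
o={};A={}
for k,p in(("lf",lf),("rt",rt),("bt",bt),("re",re)):
    w=ray(p,K,T,.04)[:,:2];vx,vy,x,y=cv2.fitLine(w.astype(np.float32),cv2.DIST_HUBER,0,1e-4,1e-4).ravel()
    A[k]=np.degrees(np.arctan2(vy,vx));o[k]=np.array([x,y]);print(k,A[k].round(2))
ya=np.radians((A["lf"]%180-90+A["bt"])/2);d=np.array([np.cos(ya),np.sin(ya)]);n=np.array([-d[1],d[0]])
print("x from lf,rt,re",o["lf"]@d+.011,o["rt"]@d-.011,o["re"]@d-.0815,"y",o["bt"]@n+.028)
g=d*(o["lf"]@d+.011)+n*(o["bt"]@n+.028)
print("grip",g,"yaw",np.degrees(ya))
p=g+.005*n;plan((p[0],p[1],.040),90+np.degrees(ya))
E
python3 plain.py
```

```text
[ 316  131  126  103 6094]
[np.float64(315.5), np.float64(315.5), np.float64(316.5), np.float64(316.5), np.float64(316.5), np.float64(316.5), np.float64(317.5)] [np.float64(347.5), np.float64(347.5), np.float64(346.5), np.float64(346.5)] [np.float64(233.5), np.float64(233.5), np.float64(233.5), np.float64(232.5), np.float64(232.5), np.float64(232.5), np.float64(232.5), np.float64(231.5)] [np.float64(441.5), np.float64(441.5), np.float64(440.5)]
lf -50.27
rt -53.38
bt 39.17
re -51.53
x from lf,rt,re 0.60717934 0.6070166 0.60690165 y -0.023103412
grip [0.48354444 0.3679474 ] yaw 39.447964
pos [0.4767 0.3617 0.1631] phi 128.45 shift cm [ 0.56  0.92 12.31] turn [ 0.01 -0.   -1.  ] F [-0.   1.3 -0.5] gap 0.0857 t 12.4833
```

Request:
drive_tool(rows=[[1, 0.55, 0.92, 0.5, 0, 0, -1], [1, 0, 0, 3, 0, 0, 0], [1, 0, 0, 3.3, 0, 0, 0], [1, 0, 0, 2.3, 0, 0, 0], [1, 0, 0, 1.7, 0, 0, 0], [1, 0, 0, 1, 0, 0, 0], [1, 0, 0, 0.5, 0, 0, 0], [1, 0, 0, 0, 0, 0, 0], [1, 0, 0, 0, 0, 0, 0]])

```text
time_s: 13.23
position: [0.4813, 0.3724, 0.0409]
orientation: [0.428, 0.904, 0.001, 0.0]
force: [-0.0, 0.7, 0.4]
finger_gap: 0.0851
grip_force: 0.0
```

Request:
drive_tool(rows=[[-1, 0, 0, 0, 0, 0, 0], [-1, 0, 0, 0, 0, 0, 0], [-1, 0, 0, 0, 0, 0, 0], [-1, 0, 0, 0, 0, 0, 0], [-1, 0, 0, 0, 0, 0, 0], [-1, 0, 0, 0, 0, 0, 0], [-1, 0, 0, 0, 0, 0, 0], [-1, 0, 0, 0, 0, 0, 0], [-1, 0, 0, 0, 0, 0, 0]])

```text
time_s: 13.98
position: [0.4808, 0.372, 0.0408]
orientation: [0.428, 0.904, 0.0, 0.0]
force: [-0.9, -1.0, 6.3]
finger_gap: 0.0204
grip_force: 60.6
```

Run:
```python
from h import *
from bench import env
s=env.sense();ya=np.radians(phi(s)-90);d=np.array([np.cos(ya),np.sin(ya)]);n=np.array([-d[1],d[0]])
e=np.array([0.48354444,0.3679474])-s["position"][:2];ox,oy=e@d,e@n;print("piece from TCP in piece axes",ox,oy)
a=np.radians(-12.66);D=np.array([np.cos(a),np.sin(a)]);N=np.array([-D[1],D[0]])
# grip target in tray: x -46 (pad side), y -8.6 (wall-calibrated); gripper centres x -> ox=0
t=np.array([.5024,.1541])+D*(-.045)+N*(-.0086-oy)
print(t);plan((t[0],t[1],.13),77.34)
```

```text
piece from TCP in piece axes -0.00045576684800946964 -0.004815185319997602
[0.45766455 0.16026963]
pos [0.4808 0.372  0.0408] phi 129.34 shift cm [-14.9  -15.2   -8.93] turn [ 5.0e-02 -2.0e-02  5.2e+01] F [-0.9 -1.   6.3] gap 0.0204 t 13.9833
```

Request:
drive_tool(rows=[[-1, 0, 0, -1, 0, 0, 0], [-1, 0, 0, -3, 0, 0, 0], [-1, 0, 0, -3, 0, 0, 0], [-1, 0, 0, -2, 0, 0, 0], [-1, -2.13, -2.17, 0, 0, 0, 0], [-1, -2.13, -2.17, 0, 0, 0, 0], [-1, -2.13, -2.17, 0, 0, 0, 0], [-1, -2.13, -2.17, 0, 0, 0, 0], [-1, -2.13, -2.17, 0, 0, 0, 0], [-1, -2.13, -2.17, 0, 0, 0, 0], [-1, -2.13, -2.17, 0, 0, 0, 0]])

```text
time_s: 14.9
position: [0.4559, 0.1586, 0.1293]
orientation: [0.428, 0.904, -0.001, -0.001]
force: [0.8, -1.0, -2.6]
finger_gap: 0.021
grip_force: 59.8
```

Request:
drive_tool(rows=[[-1, 0, 0, 0, 0, 0, 5], [-1, 0, 0, 0, 0, 0, 6.5], [-1, 0, 0, 0, 0, 0, 6.5], [-1, 0, 0, 0, 0, 0, 6.5], [-1, 0, 0, 0, 0, 0, 6.5], [-1, 0, 0, 0, 0, 0, 6.5], [-1, 0, 0, 0, 0, 0, 6.5], [-1, 0, 0, 0, 0, 0, 5], [-1, 0, 0, 0, 0, 0, 3], [-1, 0, 0, 0, 0, 0, 0], [-1, 0, 0, 0, 0, 0, 0], [-1, 0, 0, 0, 0, 0, 0]])

```text
time_s: 15.9
position: [0.457, 0.16, 0.1297]
orientation: [0.78, 0.625, -0.0, -0.0]
force: [-0.4, 0.4, -3.2]
finger_gap: 0.021
grip_force: 59.9
```

```bash
python3 - <<'E'
from h import *
plan((0.45766,.16027,.0668),77.34)
shoot("w6")
E
python3 tp.py
```

```text
pos [0.457  0.16   0.1297] phi 77.41 shift cm [0.04 0.07 6.29] turn [-0.05  0.02  0.07] F [-0.4  0.4 -3.2] gap 0.021 t 15.9
[0.457  0.16   0.1297] 77.41 15.9 [-0.4  0.4 -3.2]
TCP tray mm -45.5 -4.1 129.8 phi 77.39 F tray 0.4 -0.6 -3.7 M [0.01 0.08 0.  ] gap 0.021 15.95
```

View pics/w6.png

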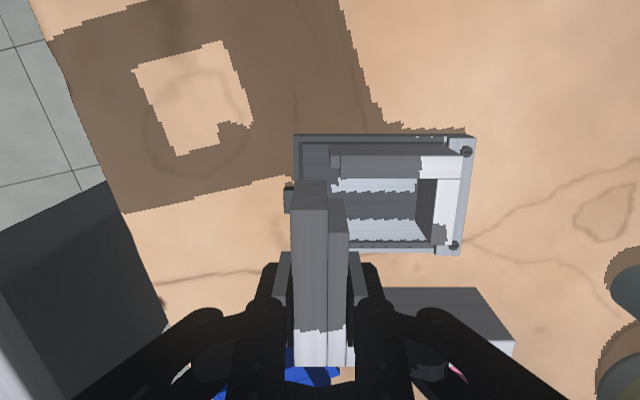

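The piece is held square above the tray: its thick bar is over the pad end, and the toe piece is seated along the far wall and lip. Lowering it.

Request:
drive_tool(rows=[[-1, 0.03, -0.05, 1, 0, 0, 0], [-1, 0, 0, 1.5, 0, 0, 0], [-1, 0, 0, 0.8, 0, 0, 0], [-1, 0, 0, 0.4, 0, 0, 0], [-1, 0, 0, 0.3, 0, 0, 0], [-1, 0, 0, 0.3, 0, 0, 0], [-1, 0, 0, 0.2, 0, 0, 0], [-1, 0, 0, 0, 0, 0, 0]])

```text
time_s: 16.62
position: [0.4571, 0.1605, 0.085]
orientation: [0.781, 0.625, -0.0, -0.0]
force: [0.3, 0.0, -2.9]
finger_gap: 0.0211
grip_force: 59.8
```

```bash
python3 tp.py
```

```text
TCP tray mm -45.6 -3.6 85.0 phi 77.35 F tray 0.3 0.1 -2.9 M [ 0.05  0.01 -0.02] gap 0.0211 16.6167
```

Request:
drive_tool(rows=[[-1, 0, -0.03, 0.3, 0, 0, 0], [-1, 0, 0, 0.4, 0, 0, 0], [-1, 0, 0, 0.4, 0, 0, 0], [-1, 0, 0, 0.4, 0, 0, 0], [-1, 0, 0, 0.4, 0, 0, 0], [-1, 0, 0, 0.3, 0, 0, 0], [-1, 0, 0, 0.3, 0, 0, 0], [-1, 0, 0, 0.2, 0, 0, 0], [-1, 0, 0, 0, 0, 0, 0]])

```text
time_s: 17.37
position: [0.4564, 0.1605, 0.0575]
orientation: [0.781, 0.625, -0.0, -0.0]
force: [-0.8, 0.4, -3.0]
finger_gap: 0.0211
grip_force: 59.8
```

```bash
python3 tp.py
```

```text
TCP tray mm -46.3 -3.8 57.5 phi 77.34 F tray -0.8 0.3 -3.0 M [ 0.04  0.03 -0.02] gap 0.0211 17.3667
```

Base now at about z 16.7 mm with no contact. Continue past the rim towards the pad.

Request:
drive_tool(rows=[[-1, 0, 0.02, 0.2, 0, 0, 0], [-1, 0, 0, 0.2, 0, 0, 0], [-1, 0, 0, 0.2, 0, 0, 0], [-1, 0, 0, 0.1, 0, 0, 0], [-1, 0, 0, 0, 0, 0, 0]])

```text
time_s: 17.78
position: [0.4572, 0.1605, 0.051]
orientation: [0.781, 0.625, 0.0, 0.0]
force: [1.1, 0.4, -3.0]
finger_gap: 0.0207
grip_force: 59.9
```

```bash
python3 tp.py
```

```text
TCP tray mm -45.5 -3.6 51.0 phi 77.34 F tray 1.0 0.7 -3.0 M [ 0.06 -0.01 -0.01] gap 0.0207 17.7833
```

Request:
drive_tool(rows=[[-1, 0, 0, 0.15, 0, 0, 0], [-1, 0, 0, 0.15, 0, 0, 0], [-1, 0, 0, 0.1, 0, 0, 0], [-1, 0, 0, 0.1, 0, 0, 0], [-1, 0, 0, 0, 0, 0, 0]])

```text
time_s: 18.2
position: [0.458, 0.1607, 0.0468]
orientation: [0.781, 0.625, 0.001, 0.001]
force: [0.7, 0.1, 2.1]
finger_gap: 0.0209
grip_force: 60.6
```

```bash
python3 tp.py
```

```text
TCP tray mm -44.8 -3.3 46.8 phi 77.34 F tray 0.7 0.3 2.1 M [-0.   -0.14 -0.02] gap 0.0209 18.2
```

Request:
drive_tool(rows=[[-1, 0, 0, 0.2, 0, 0, 0], [-1, 0, 0, 0.2, 0, 0, 0], [-1, 0, 0, 0, 0, 0, 0]])

```text
time_s: 18.45
position: [0.4581, 0.1607, 0.0467]
orientation: [0.781, 0.625, -0.0, 0.0]
force: [-11.6, -3.3, 35.9]
finger_gap: 0.0209
grip_force: 65.3
```

```bash
python3 tp.py
```

```text
TCP tray mm -44.6 -3.2 46.7 phi 77.37 F tray -10.6 -5.7 35.9 M [-0.48  1.96 -0.04] gap 0.0209 18.45
```

Request:
drive_tool(rows=[[-1, 0, 0, -0.3, 0, 0, 0], [-1, 0, 0, 0, 0, 0, 0], [-0.4, 0, 0, 0, 0, 0, 0], [-0.2, 0, 0, 0, 0, 0, 0], [-0.1, 0, 0, 0, 0, 0, 0], [-0.1, 0, 0, 0, 0, 0, 0], [-0.1, 0, 0, 0, 0, 0, 0], [-0.1, 0, 0, -0.5, 0, 0, 0], [-0.1, 0, 0, -2.5, 0, 0, 0], [0.5, 0, 0, -3.5, 0, 0, 0], [1, 0, 0, -3.5, 0, 0, 0], [1, 0, 0, -2, 0, 0, 0]])

```text
time_s: 19.45
position: [0.4587, 0.1609, 0.169]
orientation: [0.781, 0.625, 0.002, 0.001]
force: [1.2, 1.6, -0.2]
finger_gap: 0.0732
grip_force: 0.0
```

Request:
drive_tool(rows=[[1, 0, 0, 0, 0, 0, 0], [1, 0, 0, 0, 0, 0, 0], [1, 0, 0, 0, 0, 0, 0]])

```text
time_s: 19.7
position: [0.4561, 0.1604, 0.1643]
orientation: [0.781, 0.625, -0.001, -0.0]
force: [-1.0, 0.0, -0.1]
finger_gap: 0.0857
grip_force: 0.0
```

Run:
```python
from h import *
img,K,T=shoot("w7")
a=np.radians(-12.66);D=np.array([np.cos(a),np.sin(a)]);N=np.array([-D[1],D[0]])
def px(x,y,z):
    w=np.r_[np.array([.5024,.1541])+D*x/1e3+N*(y-.6)/1e3,z/1e3,1];c=np.linalg.inv(T)@w
    return np.array([K[0,0]*c[0]/-c[2]+K[0,2],-K[1,1]*c[1]/-c[2]+K[1,2]])
p=np.array([px(*q,40) for q in((-75,-55),(70,-55),(70,55),(-75,55))]);x0,y0=p.min(0).astype(int)-5;x1,y1=p.max(0).astype(int)+5
o=cv2.resize(img[y0:y1,x0:x1],None,fx=4,fy=4,interpolation=cv2.INTER_CUBIC)
pl=[(-56,-36),(36.5,-36),(36.5,-22),(-34,-22),(-34,27),(-42,27),(-42,36),(-56,36)]
to=[(-34,23),(24,23),(24,-21),(38,-21),(38,37),(-40,37),(-40,29),(-34,29)]
for q,cl in((pl,(0,0,255)),(to,(0,255,0))):
    cv2.polylines(o,[np.array([(px(*v,46)-(x0,y0)+.5)*4-.5 for v in q]).round().astype(int)],True,cl,1)
print(o.shape);cv2.imwrite("pics/z7.png",o[:600,:800])
```

```text
[0.4561 0.1604 0.1643] 77.34 19.7 [-1.   0.  -0.1]
(620, 896, 3)
```

View pics/z7.png

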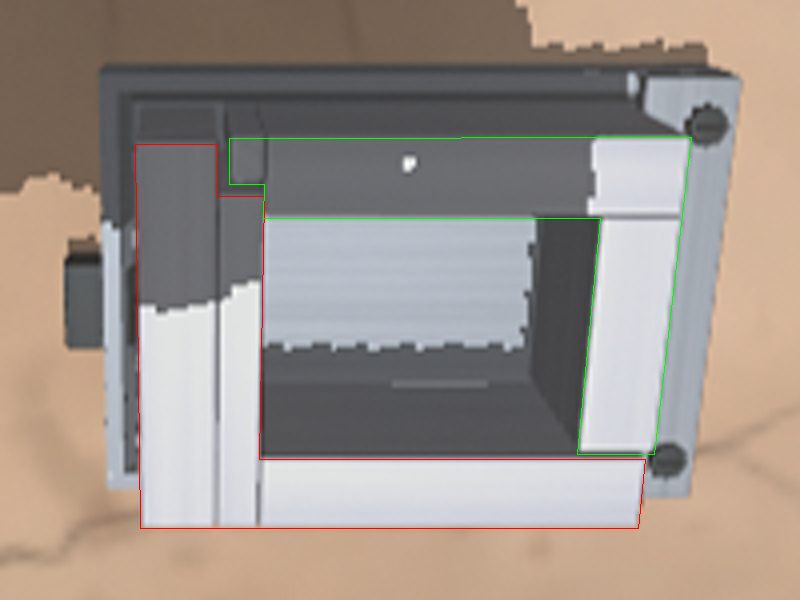

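Both pieces' top faces match the projected home outlines: plain piece in red, corner at (140,527) to tip (640,527); toe piece in green along (230..690,137). So both are flat and closed into a rectangle. Handing in.

```bash
python3 -c "
from bench import env
print(env.sign_off())"
```

```text
the job is handed in; nothing more can be done
None
```

The mould is assembled and the job is handed in: the toe piece is home under the lip, the plain piece is pressed flat past the pad beside it, and both are released. The last wrist picture showed both at their home outlines. No verdict came back from the hand-in.

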